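Square a rectangular dish into the decorating jig

TASK

Push the rectangular clay dish along the bench into the wooden corner jig, until it stands square and snug against both the back batten and the end stop, and push the jig's sliding cheek up against the dish's free end to trap it there. Only push, gently and from outside: never lift or tip the dish, reach into it or take it or the cheek between the fingers, and leave the other things on the bench where they are.

Things in the scene. Friction and masses are not known exactly. Their poses are not given: they have to be found in the camera images.
- dish: Open rectangular dish of pale clay, loose, 0.3 to 0.65 kg: 100 mm along its x, 150 along y, 45 high, walls and floor 8 thick. Origin: centre of underside. It starts on the robot's side of the jig, short of the batten, centre between end stop and cheek, long side facing the batten within 0.35 rad. Seated, its centre is at x -50, y -75 mm in the jig's frame; half a turn makes no difference.
- jig: Wooden L-shaped corner jig fixed to the bench, no base plate. Origin: inside corner of the two faces, at bench height. Back batten: face at x = 0 looking to -x (to the robot), from y +20 to -380 mm, 22 thick, 28 high plus 4 mm track. End stop: face at y = 0 looking to -y, from x 0 to -100 mm, 22 thick, 28 high. Turned up to 0.2 rad about the vertical.
- cheek (a joint): Travel (m) of the sliding cheek along the jig's +y, towards the end stop. 0: its face at the jig's y = -310 mm; starts at 0 to 0.05, limit 0.22; meets a seated dish at 0.16. Stays where it is left. Sliding it takes about 2 N, plus a few N once it pushes the dish.
- cheek_face (a point): Middle of the cheek's face that looks to the end stop (jig's +y): 18 mm above the bench, at the jig's x = -50 mm; axes as the jig's. The cheek is a dark wooden block from the jig's x = -8 to -93 mm, 30 mm thick (behind this face, to -y), top 36 mm above the bench. Its bracket and black knob over the batten (jig's x -16 to +24 mm) reach 57 mm high.
- mug_left: Bystander: clay mug with a handle, 76 mm wide, 90 mm high, left of the end stop. Origin: centre of its underside.
- cup_right: Bystander: clay cup without a handle, 72 mm wide, 85 mm high, on the robot's side, right of the dish. Origin: centre of its underside.
- bowl: Bystander: round clay bowl, 130 mm wide, 50 mm high, behind the back batten. Origin: centre of its underside.
- jar: Bystander: small closed jar, 52 mm wide, 70 mm high, behind the back batten. Origin: centre of its underside.
- prop: Bystander: clay kiln prop, an upright cylinder 38 mm wide, 50 mm high, in front and left of the end stop. Origin: centre of its underside.
- brush: Bystander: hand brush lying at the left of the bench, handle along its -x. Origin: under its middle.
Mind the look-alikes: they are no part of the job. Leave any green or purple look-alike of the dish alone.

How it is judged:
By the outcome, as a careful person would: the job done as asked, in the order asked, and still so for the second after the job is handed in, with the robot touching nothing.
It also fails if it takes over 51 s, if anything falls off the work surface, if the arm or the gripper's body presses on something with over 40 N, if the wrist force passes 120 N, or if a joint passes its speed limit or range.

ROBOT

A 7-joint arm with a two-finger parallel gripper is mounted at the origin on the work surface. World frame = base frame: x ahead of the robot, y to its left, z up, the work surface at z = 0. Lengths are in m, angles in rad, forces in N, time in s.
With the tool pointing down it reaches from about 0.425 to 0.875 m from the base axis. Payload 4.7 kg.
Tool frame: the origin (TCP) lies between the finger pads, 19 mm behind the fingertips; this is the grasp point; z points along the fingers, y is the line along which they close (so a half turn about z gives the same grasp; the last joint's range is limited). The gripper opens to 87 mm and grips with 3 to 60 N. Pads are 19 mm wide; open, the fingers measure 117 mm over their backs; the gripper's body (75 mm by 190 mm) begins 51 mm behind the grasp point.
Start: joints at [-1.111, 0.321, -0.07, 1.45, 0.023, 1.371, -0.057], TCP at [0.28, 0.586, 0.241] pointing down, gripper open.
Joint ranges: [-2.86, 2.86], [-0.3, 2.09], [-1.38, 1.24], [0.06, 2.45], [-1.56, 4.7], [0.09, 2.05], [-2.69, 2.69]. Speed limits (rad/s): [2.57, 2.57, 3.14, 3.14, 3.14, 3.14, 3.14].

INTERFACE

Orientations are given as a unit quaternion [w, x, y, z].
In Python, from bench import ctrl gives the robot as it stands. The module is installed in compiled form; this text tells all that it offers.
- The arm moves only by the tool step_arm, never from a script. Its arguments are lists of equal length, an entry for each row: "travel": the shift along the tool's x, y, z in m, a list of three; "spin": the turn about the tool's z in rad. In form: {"travel": [[dx, dy, dz], ...], "spin": [spin, ...]}. A call has 1 to 10 rows; each row is the pose to reach, as a shift and turn from the pose commanded when the call began, along the tool's axes at that moment; what a row does not reach only later rows make up. A row lasts 1/8 s, in which the tool goes at most 62.5 mm and 10.7 degrees, less where a joint would pass 70% of its speed; a pose out of reach is approached as far as the arm can. A call with a gripper value outside its range is refused whole. "jaw" is the finger opening in m, from 0 to 0.087, set as the call begins (left out, the last holds). The fingers move at their own pace and stop on an object; "squeeze" is the grip in N (left out, the last holds). Time passes only in rows, so rows that repeat a pose let the fingers close. It gives the time, the measured TCP pose, the force, the opening and the grip force at its end, in the units of the state.
- ctrl.observe(): the state, without advancing time (a new reading comes with each control period).
- ctrl.snapshot(name): name is "scene" or "top" or "wrist"; returns a dict with "image" (480x640x3 uint8, red, green, blue), "depth" (480x640 float32, m along the optical axis (not along the pixel's ray), 0 where there is no reading), "K" (3x3 intrinsics, pixels), "origin" and "orientation" of the camera in the world; the wrist camera has in their place "hand_eye" (4x4, takes a point from camera to tool coordinates, whose origin is the TCP and whose axes are the flange's). Camera axes: x right, y up, looking along -z (the intrinsics and any distortion apply to the point x, -y, -z); pixel columns grow to the right and rows downward; lengths in m; the calibration is good to about 2 mm. A picture is of the moment at which its call begins: read the wrist's pose just before it.
- ctrl.job_done(): hands the job in; it is judged then, once.
Trained networks look in a picture, given as the dict that the camera call returned (one of the last four; its "shot" number tells which), for a name from the list of things; names that differ only in an ending like _2 or _b are one class to them, and where a whole thing is asked for, a point or a joint stands for the part that bears it (a point fixed in the world has none). Each returns a list of dicts, best first, with "confidence" (0 to 1); they miss things now and then, are a little off and sometimes report something else, mostly with a low value. They report only what shows in the picture. A call takes as long as a camera call. They do not tell look-alikes from the thing itself.
- ctrl.find_in(label, picture): "rect" ([left, top, right, bottom] in pixels, round what is visible of it).
- ctrl.masks_of(label, picture): "pixels" (480x640 bool, what is visible of it) and "rect" ([left, top, right, bottom] in pixels, round what is visible of it).
- ctrl.tip_of(label, picture): "point" ([row, column] in pixels: a listed point, or the origin of a listed thing).
The state is a dict: "time_s": time; "joint_pos": joint angles; "qd": joint speeds; "tau": joint torques, N m; "eef_pos": TCP position; "tool_rot": TCP orientation; "force": force on the tool from outside, world axes, zero at the start; "moment": the same for the moment, N m; "width": opening from 0.0 (shut) to 1.0 (fully open); "finger_force": force on a finger pad.
Only numpy, scipy, OpenCV 4.12 (cv2) and the standard library are available. Lean on these libraries where they do the work, as an engineer would, in place of code of your own. Each camera call takes 0.05 s, during which the arm holds its last target. There are 200 camera calls.

## Working session

There is one attempt and no reset: what is moved stays moved. The work goes in short steps, Python scripts to look and compute and a tool call to move; the robot and the scene stay as the last step left them, time stands still between calls to the robot, and variables do not carry over. Pictures are saved under pics/ and viewed, at most 10 in all, crops included, and the job is handed in when it is done.

Besides the shell and the picture viewer there is one more tool, called after "Call:" by a JSON object that holds its "method" and its "body", one argument or row to a line. step_arm: Moves the arm, as the interface text tells. Its arguments: {"type":"object","properties":{"travel":{"type":"array"},"spin":{"type":"array"},"jaw":{"type":"number"},"squeeze":{"type":"number"}},"required":["travel","spin"]}

```bash
mkdir -p pics
cat > h.py <<'E'
import numpy as np, cv2
from scipy.spatial.transform import Rotation as R
from bench import ctrl
def rot(q): return R.from_quat([q[1],q[2],q[3],q[0]]).as_matrix()
def cloud(p):
    d=p["depth"];K=p["K"];v,u=np.mgrid[0:480,0:640]
    c=np.stack([(u-K[0,2])/K[0,0]*d,-(v-K[1,2])/K[1,1]*d,-d],-1)
    return c@rot(p["orientation"]).T+np.array(p["origin"])
def save(p,n): cv2.imwrite("pics/"+n,p["image"][...,::-1])
E
python3 - <<'E'
from h import *
s=ctrl.observe();print({k:np.round(v,3).tolist() for k,v in s.items()})
for n in("top","scene"):
    p=ctrl.snapshot(n);save(p,n+"0.png");c=cloud(p);np.save(n+"0.npy",c)
    print(n,[k for k in p if k not in("image","depth")],np.round(p["origin"],3))
    for l in["dish","jig","cheek","mug_left","cup_right","bowl","jar","prop","brush"]:
        for m in ctrl.masks_of(l,p)[:3]:
            q=c[m["pixels"]&(p["depth"]>0)]
            print(l,round(m["confidence"],2),np.round(m["rect"]).tolist(),"med",np.round(np.median(q,0),3),"ext",np.round(np.percentile(q,[2,98],axis=0),3).tolist())
    for l in["jig","dish","cheek_face"]: 
        for t in ctrl.tip_of(l,p)[:2]:
            r,cc=np.round(t["point"]).astype(int);print("tip",l,round(t["confidence"],2),r,cc,np.round(c[r,cc],3))
E
```

```text
{'time_s': 0.0, 'joint_pos': [-1.111, 0.322, -0.07, 1.452, 0.023, 1.371, -0.057], 'qd': [0.002, 0.0, -0.001, -0.001, -0.001, 0.0, -0.001], 'tau': [-0.0, -49.128, -0.404, -31.253, -0.064, 0.044, 0.0], 'eef_pos': [0.28, 0.586, 0.24], 'tool_rot': [-0.0, 0.221, 0.975, -0.001], 'force': [0.055, -0.465, -0.071], 'moment': [-0.004, -0.023, 0.01], 'finger_force': 0.0, 'width': 0.999}
top ['K', 'origin', 'orientation', 'shot'] [0.467 0.033 1.016]
dish 0.96 [296.0, 236.0, 372.0, 284.0] med [0.54  0.017 0.009] ext [[0.49, -0.053, 0.004], [0.586, 0.09, 0.046]]
dish 0.87 [462.0, 209.0, 548.0, 279.0] med [ 0.575 -0.357  0.009] ext [[0.509, -0.428, 0.004], [0.637, -0.273, 0.046]]
dish 0.64 [245.0, 319.0, 320.0, 407.0] med [0.321 0.124 0.009] ext [[0.25, 0.06, 0.004], [0.4, 0.184, 0.046]]
jig 0.62 [336.0, 145.0, 362.0, 173.0] med [ 0.741 -0.014  0.068] ext [[0.724, -0.038, 0.011], [0.769, 0.009, 0.073]]
jig 0.56 [255.0, 178.0, 437.0, 246.0] med [ 0.681 -0.026  0.029] ext [[0.579, -0.192, -0.0], [0.709, 0.188, 0.055]]
cheek 0.72 [398.0, 176.0, 418.0, 237.0] med [ 0.65  -0.142  0.036] ext [[0.596, -0.
[... 2008 characters left out ...]
[0.821, 0.222, 0.052]]
jar 0.57 [220.0, 279.0, 251.0, 320.0] med [ 0.757 -0.008  0.066] ext [[0.729, -0.038, 0.001], [0.775, 0.009, 0.072]]
jar 0.56 [277.0, 317.0, 352.0, 390.0] med [0.757 0.16  0.022] ext [[0.706, 0.106, 0.003], [0.821, 0.222, 0.052]]
prop 0.76 [398.0, 250.0, 422.0, 279.0] med [0.51  0.23  0.048] ext [[0.485, 0.213, 0.003], [0.52, 0.247, 0.053]]
brush 0.7 [484.0, 207.0, 540.0, 294.0] med [0.376 0.403 0.018] ext [[0.291, 0.314, -0.001], [0.428, 0.464, 0.022]]
tip jig 0.89 319 342 [0.675 0.17  0.027]
tip jig 0.33 248 509 [0.359 0.384 0.02 ]
tip dish 0.89 177 165 [ 0.576 -0.348  0.007]
tip dish 0.77 187 399 [0.324 0.12  0.009]
tip cheek_face 0.58 237 224 [ 0.638 -0.133  0.013]
```

View pics/top0.png

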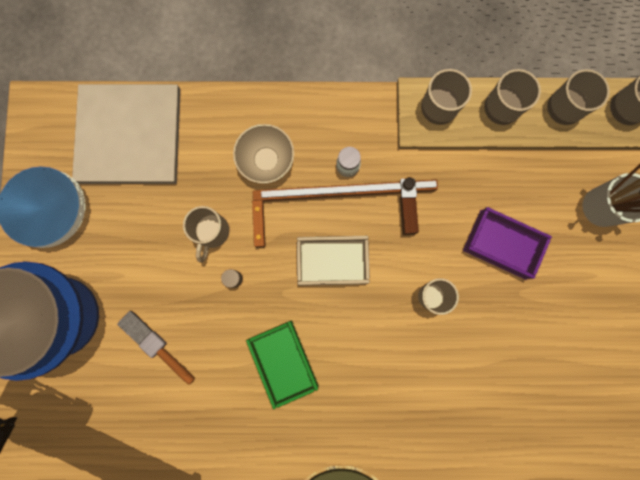

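```bash
cat >> h.py <<'E'
def rects(c,verbose=True):
    """jig batten line, end stop, dish rim from a world cloud"""
    P=c.reshape(-1,3);P=P[np.isfinite(P).all(1)]
    b=lambda x0,x1,y0,y1,z0,z1:P[(P[:,0]>x0)&(P[:,0]<x1)&(P[:,1]>y0)&(P[:,1]<y1)&(P[:,2]>z0)&(P[:,2]<z1)]
    return b
E
python3 - <<'E'
from h import *
for n in("top","scene"):
    c=np.load(n+"0.npy");b=rects(c)
    d=b(.46,.66,-.1,.13,.038,.05).astype(np.float32)
    print(n,"dish rim",len(d),cv2.minAreaRect(d[:,:2]))
    # batten top
    t=b(.6,.78,-.22,.21,.025,.036); t=t.astype(np.float32)
    # height histogram
    print("z hist",np.histogram(t[:,2],11)[0])
    w=t[(t[:,1]<.1)&(t[:,1]>-.1)]
    l=cv2.fitLine(w[:,:2],cv2.DIST_HUBER,0,.01,.01).ravel();print("batten line",l,"ang",np.arctan2(-l[0],l[1]) if l[1]>0 else np.arctan2(l[0],-l[1]))
    th=np.arctan2(-l[0]*np.sign(l[1]),abs(l[1]))
    ex=np.array([np.cos(th),np.sin(th)]);ey=np.array([-np.sin(th),np.cos(th)])
    print("batten x' range",np.percentile(w[:,:2]@ex,[0,2,10,50,90,98,100]).round(4))
    e=b(.5,.72,.1,.22,.022,.034);a=e[:,:2]@ex;bb=e[:,:2]@ey
    m=np.median(w[:,:2]@ex); s=a<m-.03
    print("stop y'",np.percentile(bb[s],[0,2,10,50,90,98,100]).round(4),"x'",np.percentile(a[s],[0,2,98,100]).round(4))
    k=b(.57,.75,-.2,-.09,.033,.06);a=k[:,:2]@ex;bb=k[:,:2]@ey
    s=a<m-.03
    print("cheek y'",np.percentile(bb[s],[0,2,10,90,98,100]).round(4),"x'",np.percentile(a,[0,2,98,100]).round(4))
E
```

```text
Traceback (most recent call last):
cv2.error: OpenCV(4.12.0) /io/opencv/modules/imgproc/src/convhull.cpp:143: error: (-215:Assertion failed) total >= 0 && (depth == CV_32F || depth == CV_32S) in function 'convexHull'
```

The top view shows the pale dish at pixel (333,261), the batten from (262,194) to (437,184), the end stop at (259,218) and the dark cheek at (409,210). The green dish (283,364) and the purple one (507,243) are the look-alikes to leave alone.

```bash
cat > m.py <<'E'
from h import *
def measure(c):
    b=rects(c)
    d=b(.46,.68,-.1,.15,.038,.05)[:,:2]
    w=b(.64,.73,-.1,.1,.025,.036)
    l=cv2.fitLine(np.ascontiguousarray(w[:,:2],dtype=np.float32),cv2.DIST_HUBER,0,.01,.01).ravel()
    th=np.arctan2(-l[0]*np.sign(l[1]),abs(l[1]))
    ex=np.array([np.cos(th),np.sin(th)]);ey=np.array([-np.sin(th),np.cos(th)])
    r=cv2.minAreaRect(np.ascontiguousarray(d,dtype=np.float32));print("theta jig",th.round(4),"dish",len(d),r, "jig-frame box",np.percentile(d@ex,[1,99]).round(4),np.percentile(d@ey,[1,99]).round(4))
    print("batten x'",np.percentile(w[:,:2]@ex,[0,2,10,50,90,98,100]).round(4))
    m=np.median(w[:,:2]@ex)
    e=b(.5,.72,.1,.22,.022,.034);a=e[:,:2]@ex;bb=e[:,:2]@ey;s=a<m-.03
    print("stop y'",np.percentile(bb[s],[0,2,10,50,90,98,100]).round(4),"x'",np.percentile(a[s],[0,2,98]).round(4))
    k=b(.57,.75,-.2,.02,.033,.06);a=k[:,:2]@ex;bb=k[:,:2]@ey;s=(a<m-.03)&(bb<np.percentile(d@ey,1)-.002)
    print("cheek y'",np.percentile(bb[s],[0,2,10,90,98,100]).round(4),"x'",np.percentile(a[s],[0,2,98]).round(4))
E
python3 - <<'E'
from m import *
for n in("top","scene"): measure(np.load(n+"0.npy"))
E
```

```text
theta jig 0.0677 dish 879 ((0.5380513668060303, 0.01832733303308487), (0.10019907355308533, 0.14893145859241486), 0.7426974177360535) jig-frame box [0.4863 0.5897] [-0.0929  0.0572]
batten x' [0.6772 0.678  0.6799 0.688  0.6976 0.7214 0.7283]
stop y' [0.1248 0.1255 0.127  0.1361 0.145  0.1475 0.1822] x' [0.5138 0.5787 0.6561]
cheek y' [-0.2031 -0.2023 -0.1999 -0.1759 -0.1737 -0.1728] x' [0.5842 0.5855 0.6566]
theta jig 0.0628 dish 927 ((0.5389703512191772, 0.01733212172985077), (0.10393649339675903, 0.1509484052658081), 1.664747714996338) jig-frame box [0.4874 0.5905] [-0.0907  0.0589]
batten x' [0.6774 0.6787 0.6812 0.6914 0.6986 0.7001 0.7015]
stop y' [0.1268 0.1272 0.1292 0.1385 0.1476 0.181  0.187 ] x' [0.5158 0.5273 0.6597]
cheek y' [-0.2022 -0.2012 -0.1984 -0.1741 -0.1721 -0.1709] x' [0.5851 0.5866 0.6591]
```

Call:
{"method": "step_arm", "body": {
  "travel": [
    [-0.04,-0.044,0],
    [-0.08,-0.089,0],
    [-0.12,-0.133,0],
    [-0.16,-0.178,0],
    [-0.2,-0.222,0],
    [-0.24,-0.267,0],
    [-0.28,-0.311,0],
    [-0.32,-0.356,0],
    [-0.36,-0.4,0],
    [-0.4007,-0.4445,0]
  ],
  "spin": [-0.051,-0.102,-0.153,-0.204,-0.256,-0.307,-0.358,-0.409,-0.46,-0.511],
  "jaw": 0.087
}}

```text
time_s: 2.55
eef_pos: [0.4506, 0.0108, 0.2417]
tool_rot: [0.001, -0.034, 0.999, 0.0]
force: [-0.2, 0.4, 0.0]
width: 0.999
finger_force: 0.0
```

Call:
{"method": "step_arm", "body": {
  "travel": [
    [0,0,0.055],
    [0,0,0.11],
    [0,0,0.16],
    [0,0,0.195],
    [0,0,0.21],
    [0,0,0.21]
  ],
  "spin": [0,0,0,0,0,0]
}}

```text
time_s: 3.3
eef_pos: [0.45, 0.0126, 0.0311]
tool_rot: [-0.0, -0.033, 0.999, -0.0]
force: [-0.5, -0.2, 0.8]
width: 1.001
finger_force: 0.0
```

Call:
{"method": "step_arm", "body": {
  "travel": [
    [-0.01,0,0],
    [-0.02,0,0],
    [-0.028,0,0],
    [-0.036,0,0],
    [-0.044,0,0],
    [-0.052,0,0],
    [-0.06,0,0],
    [-0.068,0,0],
    [-0.076,0,0],
    [-0.084,0,0]
  ],
  "spin": [0,0,0,0,0,0,0,0,0,0]
}}

```text
time_s: 4.55
eef_pos: [0.5328, 0.0182, 0.031]
tool_rot: [-0.002, -0.033, 0.999, 0.0]
force: [-6.6, 0.6, 4.7]
width: 1.0
finger_force: 3.3
```

Call:
{"method": "step_arm", "body": {
  "travel": [
    [-0.008,0,0],
    [-0.015,0,0],
    [-0.021,0,0],
    [-0.026,0,0],
    [-0.029,0,0]
  ],
  "spin": [0,0,0,0,0]
}}

```text
time_s: 5.18
eef_pos: [0.562, 0.0201, 0.031]
tool_rot: [-0.002, -0.033, 0.999, 0.0]
force: [-6.1, -0.1, 5.9]
width: 1.003
finger_force: 3.1
```

Run:
```python
from m import *
for n in("top","scene"):
    p=ctrl.snapshot(n);save(p,n+"1.png")
    try: measure(cloud(p))
    except Exception as e: print(e)
```

```text
theta jig 0.0492 dish 135 ((0.639955997467041, 0.03630455583333969), (0.06241323798894882, 0.13112524151802063), 4.181782245635986) jig-frame box [0.6086 0.6719] [-0.0593  0.0703]
batten x' [0.6637 0.6792 0.6818 0.69   0.6989 0.7234 0.7285]
stop y' [0.1364 0.1368 0.1387 0.1474 0.1566 0.159  0.1925] x' [0.5106 0.5763 0.658 ]
cheek y' [-0.1921 -0.191  -0.1886 -0.1648 -0.1623 -0.1616] x' [0.5874 0.5894 0.6583]
theta jig 0.094 dish 1014 ((0.6132477521896362, 0.023534037172794342), (0.12152978032827377, 0.15106095373630524), 3.4306588172912598) jig-frame box [0.5699 0.674 ] [-0.1084  0.0409]
batten x' [0.6337 0.664  0.6726 0.6879 0.6967 0.6997 0.7021]
stop y' [0.0392 0.1069 0.1095 0.119  0.1281 0.1646 0.1705] x' [0.522  0.5326 0.6569]
cheek y' [-0.2226 -0.2206 -0.2178 -0.1932 -0.1909 -0.1898] x' [0.5788 0.5815 0.6564]
```

Call:
{"method": "step_arm", "body": {
  "travel": [
    [-0.002,0,0],
    [-0.004,0,0],
    [-0.005,0,0],
    [-0.006,0,0]
  ],
  "spin": [0,0,0,0]
}}

```text
time_s: 5.78
eef_pos: [0.5673, 0.0205, 0.031]
tool_rot: [-0.002, -0.033, 0.999, 0.0]
force: [-9.9, -0.0, 6.3]
width: 1.001
finger_force: 4.7
```

Call:
{"method": "step_arm", "body": {
  "travel": [
    [-0.001,0,0],
    [-0.002,0,0],
    [-0.002,0,0]
  ],
  "spin": [0,0,0]
}}

```text
time_s: 6.15
eef_pos: [0.5674, 0.0205, 0.031]
tool_rot: [-0.004, -0.033, 0.999, 0.0]
force: [-13.4, -0.1, 11.3]
width: 1.002
finger_force: 6.8
```

Call:
{"method": "step_arm", "body": {
  "travel": [
    [0.01,0,0],
    [0.03,0,0],
    [0.045,0,-0.02],
    [0.045,0,-0.07],
    [0.06,-0.05,-0.11],
    [0.06,-0.11,-0.11],
    [0.06,-0.17,-0.11]
  ],
  "spin": [0,0,0,0,0,0,0]
}}

```text
time_s: 7.02
eef_pos: [0.524, -0.1548, 0.1431]
tool_rot: [0.003, -0.033, 0.999, -0.0]
force: [0.9, 0.2, 0.1]
width: 1.0
finger_force: 0.0
```

Run:
```python
from m import *
print(np.round(ctrl.observe()["joint_pos"],2))
for n in("top","scene"):
    p=ctrl.snapshot(n);save(p,n+"2.png")
    measure(cloud(p))
```

```text
[-0.34  0.19  0.64  1.86 -0.13  1.13  1.99]
theta jig 0.0711 dish 860 ((0.6276398301124573, 0.02606240287423134), (0.10054553300142288, 0.14996980130672455), 3.7109241485595703) jig-frame box [0.5777 0.6774] [-0.093   0.0559]
batten x' [0.636  0.6694 0.6781 0.6881 0.6976 0.7215 0.728 ]
stop y' [0.1226 0.1234 0.125  0.134  0.143  0.1453 0.1777] x' [0.5144 0.5793 0.6564]
cheek y' [-0.2057 -0.2046 -0.202  -0.1782 -0.1759 -0.1753] x' [0.5834 0.5851 0.6561]
theta jig 0.0721 dish 1005 ((0.6279004812240601, 0.024395816028118134), (0.10099037736654282, 0.15110743045806885), 3.791623115539551) jig-frame box [0.5785 0.6785] [-0.0947  0.054 ]
batten x' [0.6364 0.6583 0.6775 0.6893 0.6978 0.6999 0.7012]
stop y' [0.0534 0.1206 0.123  0.1326 0.1415 0.1759 0.1821] x' [0.5185 0.5302 0.6574]
cheek y' [-0.2075 -0.2066 -0.2041 -0.1797 -0.1778 -0.1764] x' [0.5835 0.5858 0.6573]
```

Call:
{"method": "step_arm", "body": {
  "travel": [
    [-0.012,0.007,0],
    [-0.024,0.013,0],
    [-0.036,0.02,0],
    [-0.05,0.027,0],
    [-0.062,0.034,0],
    [-0.074,0.04,0],
    [-0.086,0.047,0],
    [-0.098,0.054,0],
    [-0.11,0.06,0],
    [-0.11,0.06,0]
  ],
  "spin": [0.175,0.35,0.525,0.7,0.875,1.05,1.225,1.4,1.571,1.571],
  "jaw": 0.05
}}

```text
time_s: 8.38
eef_pos: [0.6293, -0.0845, 0.1411]
tool_rot: [0.001, 0.682, 0.731, 0.0]
force: [0.0, 0.0, 0.3]
width: 0.575
finger_force: 0.0
```

Call:
{"method": "step_arm", "body": {
  "travel": [
    [-0.003,0,0.04],
    [-0.004,0,0.08],
    [-0.004,0,0.1],
    [-0.004,0,0.1]
  ],
  "spin": [0,0,0,0]
}}

```text
time_s: 8.88
eef_pos: [0.6273, -0.09, 0.0403]
tool_rot: [-0.001, 0.683, 0.73, -0.001]
force: [0.7, 0.2, 0.6]
width: 0.573
finger_force: 0.0
```

Call:
{"method": "step_arm", "body": {
  "travel": [
    [0.01,0,0],
    [0.02,0,0],
    [0.027,0,0],
    [0.034,0,0],
    [0.041,0,0],
    [0.048,0,0],
    [0.055,0,0],
    [0.062,0,0],
    [0.069,0,0],
    [0.076,0,0]
  ],
  "spin": [0,0,0,0,0,0,0,0,0,0]
}}

```text
time_s: 10.12
eef_pos: [0.6241, -0.0163, 0.0423]
tool_rot: [0.002, 0.684, 0.729, -0.0]
force: [0.9, -5.5, 3.8]
width: 0.573
finger_force: 2.8
```

Call:
{"method": "step_arm", "body": {
  "travel": [
    [0.006,0,0],
    [0.012,0,0],
    [0.016,0,0],
    [0.02,0,0],
    [0.022,0,0],
    [0.023,0,0]
  ],
  "spin": [0,0,0,0,0,0]
}}

```text
time_s: 10.88
eef_pos: [0.6227, 0.0044, 0.0423]
tool_rot: [0.003, 0.685, 0.729, -0.001]
force: [0.3, -9.8, 3.3]
width: 0.574
finger_force: 4.9
```

Call:
{"method": "step_arm", "body": {
  "travel": [
    [0.001,0,0],
    [0.002,0,0],
    [0.002,0,0]
  ],
  "spin": [0,0,0]
}}

```text
time_s: 11.25
eef_pos: [0.6226, 0.0045, 0.0424]
tool_rot: [0.004, 0.685, 0.729, -0.002]
force: [0.5, -12.8, 2.8]
width: 0.572
finger_force: 5.8
```

Call:
{"method": "step_arm", "body": {
  "travel": [
    [-0.01,0,0],
    [-0.03,0,0],
    [-0.04,0,-0.04],
    [-0.05,0,-0.09],
    [-0.1,0,-0.1],
    [-0.15,0,-0.1],
    [-0.2,0,-0.1],
    [-0.208,0,-0.1]
  ],
  "spin": [0,0,0,0,0,0,0,0]
}}

```text
time_s: 12.25
eef_pos: [0.6334, -0.2028, 0.1414]
tool_rot: [0.001, 0.686, 0.727, -0.001]
force: [-0.5, 0.4, -0.4]
width: 0.574
finger_force: 0.0
```

Run:
```python
from m import *
for n in("top","scene"):
    p=ctrl.snapshot(n);save(p,n+"3.png")
    measure(cloud(p))
    if n=="top": cv2.imwrite("pics/top3c.png",cv2.resize(p["image"][150:300,220:440,::-1],None,fx=3.5,fy=3.5,interpolation=cv2.INTER_CUBIC))
```

```text
theta jig 0.0745 dish 646 ((0.623583972454071, 0.08512279391288757), (0.10103818029165268, 0.13467508554458618), 3.38993239402771) jig-frame box [0.5778 0.6779] [-0.0286  0.1037]
batten x' [0.6598 0.6699 0.6788 0.6876 0.6972 0.7213 0.728 ]
stop y' [0.0592 0.0905 0.1228 0.1318 0.1408 0.143  0.1791] x' [0.5153 0.5786 0.6555]
cheek y' [-0.2078 -0.2067 -0.2044 -0.1803 -0.1781 -0.1771] x' [0.5828 0.5845 0.656 ]
theta jig 0.0933 dish 801 ((0.6235334277153015, 0.08425978571176529), (0.10203330963850021, 0.13725970685482025), 4.0824198722839355) jig-frame box [0.5787 0.6802] [-0.0417  0.0921]
batten x' [0.6419 0.6749 0.6779 0.6889 0.6969 0.7    0.7021]
stop y' [0.0457 0.0521 0.0823 0.1168 0.128  0.1632 0.1707] x' [0.5196 0.5341 0.6571]
cheek y' [-0.2216 -0.2199 -0.2174 -0.193  -0.191  -0.1898] x' [0.5787 0.5817 0.6574]
```

View pics/top3c.png

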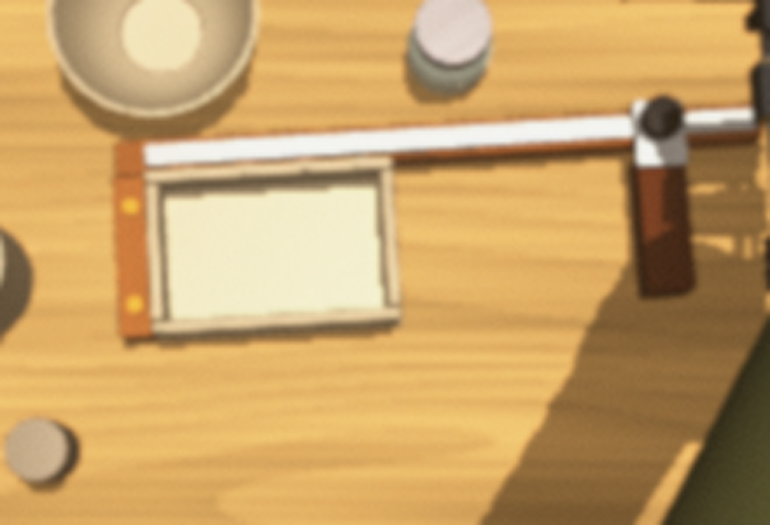

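The crop shows the dish up against the batten (its upper edge at about row 165) and the end stop (column 150). The cheek at (663,225) hasn't moved. I'll check the dish's fit with numbers.

```bash
cat > f.py <<'E'
from h import *
th=.067;ex=np.array([np.cos(th),np.sin(th)]);ey=np.array([-np.sin(th),np.cos(th)])
for n in("top","scene"):
    p=ctrl.snapshot(n);P=cloud(p).reshape(-1,3);a=P[:,:2]@ex;b=P[:,:2]@ey;z=P[:,2]
    d=(a>.55)&(a<.7)&(b>-.06)&(b<.15)&(z>.039)&(z<.05)
    k=d&(a<.676)
    r=cv2.minAreaRect(np.ascontiguousarray(np.c_[a,b][k],dtype=np.float32))
    e=lambda u,s,q:np.percentile(u[s],q).round(4)
    print(n,np.round(r[0],4),np.round(r[1],4),round(r[2],2))
    print(" front x' left/right",e(a,d&(b>.08),2),e(a,d&(b<.02),2),"back",e(a,d&(b>.08),98),e(a,d&(b<.0)&(a<.685),98)," y' left front/back",e(b,d&(a<.61),98),e(b,d&(a>.65)&(a<.67),98),"right",e(b,d&(a<.61),2),e(b,d&(a>.65)&(a<.67),2))
    w=(z>.022)&(z<.032)&(a>.665)&(a<.71)&(b>-.14)&(b<-.04);print(" batten front at right",e(a,w,[1,5]))
    s=(z>.022)&(z<.033)&(a>.58)&(a<.66)&(b>.11)&(b<.16);print(" stop",e(b,s,[1,5,95]))
    c=(z>.031)&(z<.04)&(a>.59)&(a<.64)&(b>-.22)&(b<-.03);print(" cheek",e(b,c,[2,50,98]))
E
python3 f.py
```

```text
top [0.6266 0.0507] [0.1501 0.0987] 89.98
 front x' left/right 0.5784 0.5779 back 0.6767 0.6759  y' left front/back 0.1244 0.1254 right -0.0226 -0.0232
 batten front at right [0.6773 0.6779]
 stop [0.1177 0.1181 0.1464]
 cheek [-0.2019 -0.1874 -0.173 ]
scene [0.6266 0.0493] [0.0986 0.1501] 0.06
 front x' left/right 0.5792 0.5793 back 0.678 0.6773  y' left front/back 0.1234 0.1236 right -0.0238 -0.0247
 batten front at right [0.678 0.679]
 stop [0.1193 0.1241 0.1453]
 cheek [-0.2037 -0.1878 -0.1744]
```

Call:
{"method": "step_arm", "body": {
  "travel": [
    [0,-0.003,0.04],
    [0,-0.003,0.085],
    [0,-0.003,0.105],
    [0.006,-0.003,0.105],
    [0.016,-0.003,0.105],
    [0.026,-0.003,0.105],
    [0.036,-0.003,0.105],
    [0.046,-0.003,0.105],
    [0.056,-0.003,0.105]
  ],
  "spin": [0,0,0,0,0,0,0,0,0],
  "jaw": 0.03
}}

```text
time_s: 13.58
eef_pos: [0.6289, -0.1406, 0.0368]
tool_rot: [0.001, 0.684, 0.73, 0.0]
force: [1.4, -1.4, 2.5]
width: 0.345
finger_force: 1.1
```

Call:
{"method": "step_arm", "body": {
  "travel": [
    [0.011,0,0],
    [0.022,0,0],
    [0.034,0,0],
    [0.046,0,0],
    [0.058,0,0],
    [0.07,0,0],
    [0.08,0,0],
    [0.09,0,0],
    [0.099,0,0],
    [0.106,0,0]
  ],
  "spin": [0,0,0,0,0,0,0,0,0,0]
}}

```text
time_s: 14.82
eef_pos: [0.6216, -0.0346, 0.0362]
tool_rot: [-0.0, 0.684, 0.73, 0.0]
force: [1.6, -1.5, 0.1]
width: 0.345
finger_force: 1.1
```

Call:
{"method": "step_arm", "body": {
  "travel": [
    [0.003,0,0],
    [0.006,0,0],
    [0.008,0,0],
    [0.009,0,0]
  ],
  "spin": [0,0,0,0]
}}

```text
time_s: 15.32
eef_pos: [0.621, -0.0264, 0.0362]
tool_rot: [-0.0, 0.684, 0.73, -0.0]
force: [1.7, -2.5, -0.3]
width: 0.348
finger_force: 1.0
```

Now at y' -0.068, a few millimetres short of the dish.

Call:
{"method": "step_arm", "body": {
  "travel": [
    [0.0015,0,0],
    [0.003,0,0],
    [0.004,0,0],
    [0.004,0,0]
  ],
  "spin": [0,0,0,0]
}}

```text
time_s: 15.82
eef_pos: [0.6209, -0.0257, 0.0362]
tool_rot: [0.002, 0.684, 0.729, -0.001]
force: [3.1, -8.0, -2.3]
width: 0.344
finger_force: 3.8
```

Call:
{"method": "step_arm", "body": {
  "travel": [
    [0.001,0,0],
    [0.002,0,0],
    [0.002,0,0]
  ],
  "spin": [0,0,0]
}}

```text
time_s: 16.2
eef_pos: [0.6208, -0.0257, 0.0363]
tool_rot: [0.003, 0.685, 0.729, -0.002]
force: [3.6, -10.0, -3.3]
width: 0.345
finger_force: 5.3
```

Contact is firm. I'll back off, lift and check.

Call:
{"method": "step_arm", "body": {
  "travel": [
    [-0.01,0,0],
    [-0.03,0,0],
    [-0.05,0,-0.03],
    [-0.07,0,-0.08],
    [-0.12,-0.02,-0.12],
    [-0.17,-0.04,-0.12],
    [-0.2,-0.05,-0.12],
    [-0.2,-0.05,-0.12]
  ],
  "spin": [0,0,0,0,0,0,0,0]
}}

```text
time_s: 17.2
eef_pos: [0.5818, -0.2274, 0.1568]
tool_rot: [0.0, 0.686, 0.727, -0.0]
force: [-0.0, 0.4, -0.1]
width: 0.345
finger_force: 0.0
```

```bash
python3 f.py
python3 - <<'E'
from h import *
p=ctrl.snapshot("top"); cv2.imwrite("pics/end.png",cv2.resize(p["image"][140:310,170:470,::-1],None,fx=2.6,fy=2.6,interpolation=cv2.INTER_CUBIC))
E
```

```text
top [0.6267 0.0362] [0.1792 0.0985] 89.84
 front x' left/right 0.5783 0.5779 back 0.677 0.6803  y' left front/back 0.1243 0.1251 right -0.0232 -0.0516
 batten front at right [0.6773 0.6778]
 stop [0.1176 0.1181 0.1464]
 cheek [-0.0533 -0.0418 -0.0307]
scene [0.6267 0.0344] [0.0985 0.1796] 0.01
 front x' left/right 0.5797 0.5797 back 0.6781 0.678  y' left front/back 0.1232 0.1235 right -0.028 -0.0542
 batten front at right [0.6779 0.6791]
 stop [0.1234 0.1241 0.1453]
 cheek [-0.055  -0.0425 -0.0306]
```

View pics/end.png

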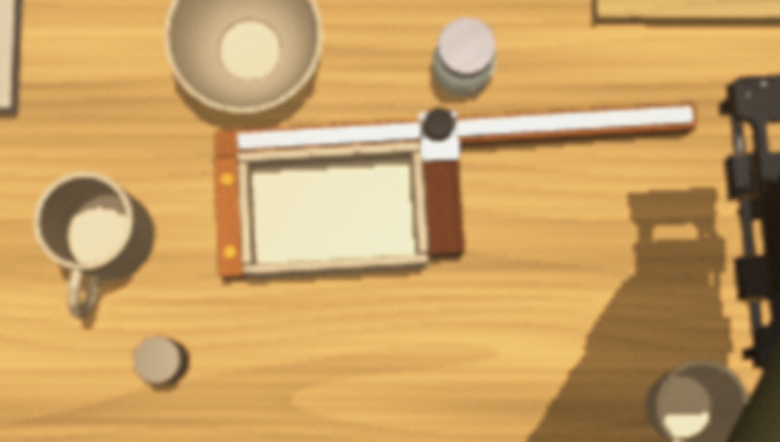

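The dish is square against the batten and the end stop, and the cheek at (443,205) meets its free end. The bystanders haven't moved and the arm is clear.

```bash
python3 -c "
from bench import ctrl;print(ctrl.job_done())"
```

```text
the job is handed in; nothing more can be done
None
```

The job is handed in: the dish sits square against the batten and end stop with the cheek against its free end (within about 1 mm by camera), in about 17 s of robot time.

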